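# Fit a chromatography column and set the flow lever

### The job

Turn the selector valve's lever fully closed, against its red stop post. With the valve still closed, lay the steel column in the two V blocks of the cradle with its blue end at the blue block (set it down, do not drop it) and let go. Then open the lever until its nose points at the green mark on the valve, let go, and leave the bottles and the spanner where they are.

Things in the scene. Friction and masses are not known exactly. Their poses are not given: they have to be found in the camera images.
- valve: Fixed selector valve: beige box 190 (x) x 250 (y) x 50 mm with an aluminium face on top (top of face 54 mm above the bench). Origin on the lever's vertical pivot axis, at the underside; the box reaches from 150 mm in front of the origin (-x side) to 40 mm behind it, and 125 mm to each side (y). Stands to the left or right of the column; its yaw varies.
- lever (a joint): Lever angle in rad, 0 (closed, at the red stop post) to 1.9 (fully open, at the black post); grows counter-clockwise seen from above. At 0 the lever points 0.95 rad short of the valve's -x direction, at 0.95 it points along -x of the valve. Stiff hinge (about 0.2 N m), stays where it is left.
- lever_knob (a point): Point on the lever's upright black round grip (22 mm diameter, 50 mm tall), 90 mm from the pivot axis. It is 104 mm above the bench, 30 mm above the flat yellow bar (16 mm wide, top at 74 mm) and 20 mm below the grip's top (124 mm). x axis points along the lever, outward from the pivot; z up. The bar ends in a narrower yellow nose, its tip 111 mm from the pivot.
- lever_pivot (a point): Point of the lever on its vertical pivot axis, 70 mm above the bench; x axis points along the lever, z up.
- mark: Fixed green mark, a tab 24 x 14 x 8 mm lying on the valve's face, 117 to 141 mm from the pivot. Origin on the pivot axis at the face's height (54 mm); x axis points from the pivot out through the middle of the tab, so the lever points at the mark when its x axis is parallel to this one. The mark's place on the arc varies (lever angles 0.5 to 1.7).
- column: Loose steel column, 160 mm long, 0.45 kg: tube of 25 mm diameter with hexagonal ends, 34 mm across flats, 25 mm long each, so 110 mm of bare tube between them. One end blue, the other dark. Origin on the tube's axis at mid-length; x axis along the tube to the blue end. Starts lying on the bench (axis 17 mm high), blue end pointing roughly away from the robot.
- blue_end (a point): Centre of the end face of the column's blue hexagon, 80 mm from the column's origin along its x axis.
- cradle: Fixed cradle: aluminium base plate 190 (x) x 80 (y) x 10 mm with two 90-degree V blocks, 14 mm thick along x, at 42 mm to either side of the middle, each V 52 mm wide at the top (68 mm high). The block on +x is blue, that on -x grey. Origin under the middle of the plate. The column's hexagonal ends go outside the blocks (6 mm of play each way).
- cradle_seat (a point): Where the column's origin lies when it is seated: 60 mm above the bench over the cradle's origin, tube axis along the cradle's x axis, blue end to +x.
- clear_bottle: Bystander: clear bottle with blue cap, 86 mm diameter, 180 mm tall. Origin at the centre of its underside.
- amber_bottle: Bystander: amber bottle with black cap, 80 mm diameter, 160 mm tall. Origin at the centre of its underside.
- spanner: Bystander: steel spanner, 160 mm long, lying flat along its x axis. Origin at the middle of its underside.
There are look-alikes about, which are no part of the job. There is more than one size of the column; the job needs the largest.

How it is judged:
On the way, in this order (a step that is already met when the one before it is completed fails the run):
1. the lever is closed, against its red stop (within 0.05 rad) (value of joint lever below 0.05 rad), for 0.2 s.
2. with the lever still closed (within 0.08 rad), the column lies released in both V blocks, blue end at the blue block (distance between column and cradle_seat below 0.01 m and z of column in the frame of cradle_seat between -0.004 and 0.004 m and angle between the x axis of column and the x axis of cradle, either way round below 0.06 rad and x of blue_end in the frame of cradle above 0.05 m and contact force between the fingers and column below 0.3 N and linear speed of column below 0.03 m/s and value of joint lever below 0.08 rad), for 0.3 s.
At the end, for the whole second after the job is handed in: the lever is at rest pointing at the green mark within 0.07 rad (4 degrees), and the column lies still and released in both V blocks (centre within 10 mm of its seat, within 4 mm in height, parallel within 0.06 rad), blue end at the blue block (distance between column and cradle_seat below 0.01 m and z of column in the frame of cradle_seat between -0.004 and 0.004 m and angle between the x axis of column and the x axis of cradle, either way round below 0.06 rad and x of blue_end in the frame of cradle above 0.05 m and contact force between the fingers and column below 0.3 N and linear speed of column below 0.03 m/s and angle between the x axis of lever_knob and the x axis of mark, either way round below 0.07 rad and velocity of joint lever between -0.05 and 0.05 rad/s); the robot touches nothing.
It fails at once if the column is dropped (moves faster than 0.6 m/s, a fall of about 2 cm, while no finger touches it) (linear speed of column above 0.6 m/s and contact force between the fingers and column below 0.05 N).
It fails at once if a bottle or the spanner is moved more than 30 mm (distance of any of clear_bottle, amber_bottle, spanner from where it was at the start of the episode above 0.03 m).
It fails at once if a bottle is tipped by more than 0.4 rad (angle between any of clear_bottle, amber_bottle's own z axis and vertical above 0.4 rad).
It also fails if it takes over 72 s, if anything falls off the work surface, if the arm or the gripper's body presses on something with over 40 N, if the wrist force passes 120 N, or if a joint passes its speed limit or range.

### The arm

A 6-joint arm with a two-finger parallel gripper is mounted at the origin on the work surface. World frame = base frame: x ahead of the robot, y to its left, z up, the work surface at z = 0. Lengths are in m, angles in rad, forces in N, time in s.
With the tool pointing down it reaches from about 0.35 to 0.875 m from the base axis. Payload 4.2 kg.
Tool frame: the origin (TCP) lies at the very end of the fingers, on their centre line; the grasp point (between the pads) lies 19 mm behind it (hold_point_z is the distance from the TCP to the grasp point, in m); z points along the fingers, x is the direction in which the jaws open and shut, and the axes are right-handed (so a half turn about z gives the same grasp; the last joint's range is limited). The gripper opens to 85 mm and grips with 20 to 120 N. Pads are 22 mm wide; open, the fingers measure 114 mm over their backs; the gripper's body (76 mm by 85 mm) begins 54 mm behind the grasp point. The pads swing forward as they close: fully open they stand 13 mm farther back than shut.
Start: joints at [-0.884, 0.385, 0.008, 0, -1.194, -0.259], TCP at [0.259, -0.569, 0.231] pointing down, gripper open.
Joint ranges: [-3.14, 3.14], [-1.21, 2.06], [-1.07, 1.41], [-3.16, 2.05], [-2.99, -0.16], [-3.1, 3.1]. Speed limits (rad/s): [2.79, 2.79, 3.14, 3.14, 3.14, 3.14].

### API

Orientations are given as a 3x3 rotation matrix whose columns are the frame's x, y, z axes.
In Python, from cell import * gives the robot as it stands.
- The arm moves only by the shell command python3 -m pendant 'ROWS' [OPENING] [FORCE]. ROWS is JSON, a list that holds one entry, the list of rows, each a list of 6 numbers: the shift along the world's x, y, z in mm, then the turn, a rotation vector about the world's x, y, z in rad. In form: [[[dx, dy, dz, wx, wy, wz], ...]]. A call has 1 to 20 rows; each row shifts and turns the pose as measured when the row begins; what a row does not reach is not made up. A row lasts 1/8 s, in which the tool goes at most 62.5 mm and 10.7 degrees, less where a joint would pass 70% of its speed; a pose out of reach is approached as far as the arm can. A call with a gripper value outside its range is refused whole. OPENING is the opening in per cent of the stroke, from 0 (shut) to 100 (fully open), set as the call begins (- or left out, the last holds). The fingers move at their own pace and stop on an object; FORCE is the grip in N (left out, the last holds). Time passes only in rows, so rows that do not move let the fingers close. It gives the time, the measured TCP pose, the force and the opening at its end, in the units of the state.
- observe(): the state, without advancing time (a new reading comes with each control period).
- snapshot(name): name is "scene" or "top"; returns the picture (480x640x3 uint8, red, green, blue); there is no depth.
- camera_params(name): a dict with "fx", "fy", "cx", "cy" (pixels), "dist" ([k1, k2, p1, p2, k3] as OpenCV has them; the pictures are not rectified), "T" (4x4, takes a point from camera to world coordinates). Camera axes: x right, y down, z forward; pixel columns grow to the right and rows downward; lengths in m; the calibration is good to about 2 mm. A picture is of the moment at which its call begins. camera_params takes no time and is no camera call.
- close_job(): hands the job in, once; it reports no verdict.
Trained networks look in the newest picture that a camera, given by its name, has taken for a name from the list of things; names that differ only in an ending like _2 or _b are one class to them, and where a whole thing is asked for, a point or a joint stands for the part that bears it (a point fixed in the world has none). Each returns a list of dicts, best first, with "confidence" (0 to 1); they miss things now and then, are a little off and sometimes report something else, mostly with a low value. They report only what shows in the picture. A call takes as long as a camera call. They do not tell look-alikes from the thing itself.
- masks_of(camera, query): "pixels" (480x640 bool, what is visible of it) and "extent" ([left, top, right, bottom] in pixels, round what is visible of it).
- landmark_of(camera, query): "pixel" ([column, row] in pixels: a listed point, or the origin of a listed thing).
The state is a dict: "time": time; "q": joint angles; "qd": joint speeds; "tau": joint torques, N m; "eef_pos": TCP position; "orientation": TCP orientation; "wrist_force": force on the tool from outside, world axes, zero at the start; "ft_torque": the same for the moment, N m; "opening": finger opening in m.
Only numpy, scipy, OpenCV 4.12 (cv2) and the standard library are available. Lean on these libraries where they do the work, as an engineer would, in place of code of your own. Each camera call takes 0.05 s, during which the arm holds its last target. There are 200 camera calls.

## Working session

There is one attempt and no reset: what is moved stays moved. The work goes in short steps, Python scripts to look and compute and a shell command to move; the robot and the scene stay as the last step left them, time stands still between calls to the robot, and variables do not carry over. Pictures are saved under pics/ and viewed, about 8 in all and at most 12, crops included, and the job is handed in when it is done.

```bash
mkdir -p pics; ls; python3 - <<'E'
from cell import *
import cv2, numpy as np
s=observe(); print({k:np.round(v,3).tolist() for k,v in s.items()})
for n in("scene","top"):
    p=camera_params(n); print(n,{k:np.round(v,3).tolist() for k,v in p.items()})
    im=snapshot(n); cv2.imwrite(f"pics/{n}0.png",im[:,:,::-1])
E
```

```text
pics
{'time': 0.0, 'q': [-0.884, 0.386, 0.007, -0.001, -1.194, -0.259], 'qd': [0.0, 0.001, 0.002, 0.001, -0.001, 0.001], 'tau': [-0.0, -39.229, 18.84, 4.186, -0.005, 0.0], 'eef_pos': [0.259, -0.568, 0.23], 'orientation': [[-0.415, 0.91, -0.001], [0.91, 0.415, 0.002], [0.002, -0.0, -1.0]], 'wrist_force': [0.751, 0.043, -0.816], 'ft_torque': [0.019, 0.029, 0.021], 'opening': 0.086}
scene {'fx': 603.34, 'fy': 603.34, 'cx': 312.791, 'cy': 241.969, 'dist': [-0.099, 0.0, 0.0, 0.0, 0.0], 'T': [[-0.723, 0.491, -0.486, 1.187], [0.69, 0.5, -0.523, 0.707], [-0.014, -0.713, -0.701, 1.007], [0.0, 0.0, 0.0, 1.0]]}
top {'fx': 607.29, 'fy': 607.29, 'cx': 314.51, 'cy': 235.66, 'dist': [-0.008, 0.0, 0.0, 0.0, 0.0], 'T': [[0.018, -0.987, 0.162, 0.391], [-0.999, -0.022, -0.024, 0.045], [0.028, -0.161, -0.987, 1.194], [0.0, 0.0, 0.0, 1.0]]}
```

View pics/top0.png

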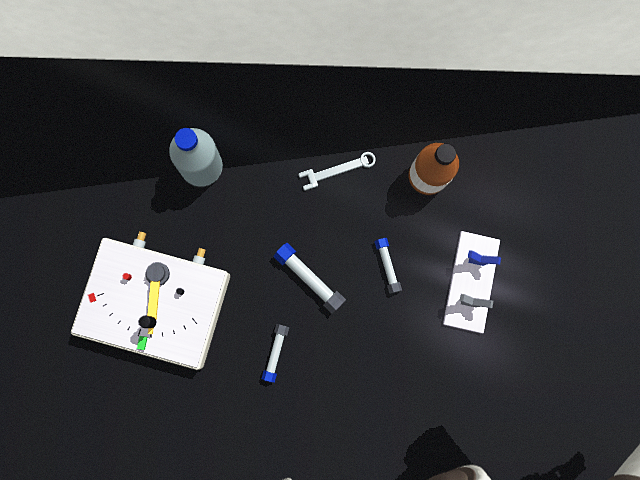

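View pics/scene0.png

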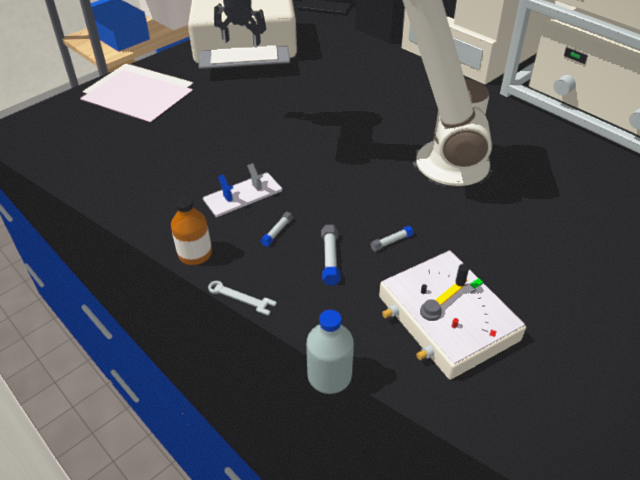

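The top view shows the valve at left with the lever pointing down at about (148,335), near the green mark (142,344) and with the red post at left (126,277). The large column runs from its blue end (286,253) to its dark end (334,303). The cradle is at right, with the blue block at (485,259) and the grey one at (477,301).

```bash
cat > h.py <<'E'
from cell import *
import cv2, numpy as np
def ray(c,px):
    p=camera_params(c);K=np.array([[p["fx"],0,p["cx"]],[0,p["fy"],p["cy"]],[0,0,1]])
    u=cv2.undistortPoints(np.array([[px]],float),K,np.array(p["dist"],float))[0,0]
    T=np.array(p["T"]);return T[:3,3],T[:3,:3]@np.array([u[0],u[1],1])
def onz(c,px,z):
    o,d=ray(c,px);return o+d*(z-o[2])/d[2]
def proj(c,P):
    p=camera_params(c);K=np.array([[p["fx"],0,p["cx"]],[0,p["fy"],p["cy"]],[0,0,1]])
    T=np.linalg.inv(np.array(p["T"]));r=cv2.Rodrigues(T[:3,:3])[0]
    return cv2.projectPoints(np.atleast_2d(np.array(P,float)),r,T[:3,3],K,np.array(p["dist"],float))[0][:,0]
Z=dict(valve=0,lever_knob=.104,lever_pivot=.07,mark=.054,column=.017,blue_end=.017,cradle=0,cradle_seat=.06,clear_bottle=0,amber_bottle=0,spanner=0)
def look(names,cams=("top","scene"),z={}):
    for c in cams:
        snapshot(c)
        for n in names:
            for r in landmark_of(c,n):
                if r["confidence"]>.3: print(c,n,np.round(r["pixel"]),round(r["confidence"],2),np.round(onz(c,r["pixel"],z.get(n,Z[n])),4))
E
python3 - <<'E'
from h import *
look(list(Z))
E
```

```text
top valve [165. 279.] 0.9 [0.4943 0.3061 0.    ]
top lever_knob [144. 324.] 0.55 [0.4045 0.3166 0.104 ]
top lever_pivot [156. 274.] 0.8 [0.4966 0.3084 0.07  ]
top column [385. 264.] 0.87 [ 0.5302 -0.1237  0.017 ]
top column [271. 353.] 0.77 [0.356  0.0943 0.017 ]
top column [311. 275.] 0.7 [0.5054 0.0217 0.017 ]
top column [202. 167.] 0.43 [0.7175 0.2438 0.017 ]
top blue_end [269. 382.] 0.65 [0.3018 0.0973 0.017 ]
top blue_end [382. 239.] 0.57 [ 0.5804 -0.118   0.017 ]
top blue_end [280. 248.] 0.56 [0.5568 0.0825 0.017 ]
top cradle [470. 284.] 0.79 [ 0.4953 -0.2941  0.    ]
top cradle [283. 247.] 0.68 [0.5611 0.0785 0.    ]
top cradle_seat [482. 279.] 0.61 [ 0.5005 -0.3012  0.06  ]
top clear_bottle [202. 169.] 0.93 [0.7178 0.2444 0.    ]
top clear_bottle [475. 283.] 0.64 [ 0.4977 -0.3051  0.    ]
top clear_bottle [280. 250.] 0.59 [0.5568 0.0836 0.    ]
top amber_bottle [428. 176.] 0.58 [ 0.7156 -0.2128  0.    ]
top spanner [339. 167.] 0.77 [ 0.7294 -0.031   0.    ]
scene valve [424. 328.] 0.88 [0.5013 0.3033 0.    ]
scene valve [327. 378.] 0.54 [0.7298 0.2486 0.    ]
scene lever_knob
[... 249 characters left out ...]
0.1306  0.017 ]
scene column [392. 239.] 0.8 [0.3621 0.0911 0.017 ]
scene blue_end [408. 230.] 0.75 [0.311 0.1   0.017]
scene blue_end [263. 239.] 0.72 [ 0.578  -0.1222  0.017 ]
scene blue_end [331. 279.] 0.63 [0.5539 0.0816 0.017 ]
scene cradle [243. 197.] 0.9 [ 0.5024 -0.2913  0.    ]
scene cradle_seat [238. 178.] 0.81 [ 0.5055 -0.2991  0.06  ]
scene cradle_seat [243. 197.] 0.67 [ 0.5442 -0.2333  0.06  ]
scene clear_bottle [327. 377.] 0.74 [0.729  0.2478 0.    ]
scene clear_bottle [334. 278.] 0.73 [0.536  0.0727 0.    ]
scene amber_bottle [196. 252.] 0.85 [ 0.7095 -0.2108  0.    ]
scene spanner [239. 297.] 0.69 [ 0.7239 -0.0337  0.    ]
scene spanner [329. 378.] 0.33 [0.7272 0.2508 0.    ]
```

```bash
python3 - <<'E'
from h import *
im=snapshot("top"); hsv=cv2.cvtColor(im,cv2.COLOR_RGB2HSV)
def cen(lo,hi,box):
    m=cv2.inRange(hsv,lo,hi); k=np.zeros_like(m); x0,y0,x1,y1=box; k[y0:y1,x0:x1]=m[y0:y1,x0:x1]
    v,u=np.nonzero(k); return k,np.array([u.mean(),v.mean()]) ,len(u)
_,g,n=cen((45,100,60),(75,255,255),(100,320,200,370)); G=onz("top",g,.06); print("green",g,n,G)
k,y,n=cen((20,120,120),(33,255,255),(100,270,200,350)); v,u=np.nonzero(k); P=np.array([onz("top",(a,b),.074)[:2] for a,b in zip(u,v)])
c,d=P.mean(0),np.linalg.svd(P-P.mean(0))[2][0]; print("yellow",c,np.arctan2(d[1],d[0]),n)
# masks for column
for c in("top","scene"):
    snapshot(c)
    for r in masks_of(c,"column"):
        m=r["pixels"]
        v,u=np.nonzero(m)
        if len(u)<50: continue
        P=np.array([onz(c,(a,b),.02)[:2] for a,b in zip(u,v)]); rc=cv2.minAreaRect(P.astype(np.float32)*1000)
        print(c,"col",round(r["confidence"],2),r["extent"],np.round(rc[0],1),np.round(rc[1],1),round(rc[2],1))
# blue / of column
_,b,n=cen((105,120,60),(130,255,255),(270,235,305,270)); print("bluehex",onz("top",b,.02),n)
# cradle plate
gray=im[:,:,:].min(2); m=np.zeros_like(gray); m[220:345,435:515]=(gray[220:345,435:515]>150)
n,l,st,_=cv2.connectedComponentsWithStats(m); i=1+st[1:,4].argmax(); print(st[i])
P=np.array([onz("top",(a,b),.01)[:2] for b,a in np.argwhere(l==i)]); rc=cv2.minAreaRect(P.astype(np.float32)*1000); print("plate",rc, cv2.boxPoints(rc))
# valve top
m=np.zeros_like(gray); m[230:375,60:235]=(gray[230:375,60:235]>150)
n,l,st,_=cv2.connectedComponentsWithStats(m); i=1+st[1:,4].argmax()
P=np.array([onz("top",(a,b),.054)[:2] for b,a in np.argwhere(l==i)]); rc=cv2.minAreaRect(P.astype(np.float32)*1000); print("valve",rc, cv2.boxPoints(rc))
a=cv2.resize(im[225:340,435:515],None,fx=5,fy=5,interpolation=cv2.INTER_CUBIC)
b=cv2.resize(im[235:350,265:345],None,fx=5,fy=5,interpolation=cv2.INTER_CUBIC)
cv2.imwrite("pics/c1.png",np.hstack([a,b])[:,:,::-1])
E
```

```text
green [141.66363636 342.42727273] 110 [0.3714578  0.32948531 0.06      ]
yellow [0.44595085 0.31022215] 3.11383017855636 366
top col 0.84 [274.4, 240.6, 344.7, 312.0] [500.5  25.1] [159.3  40. ] 46.2
top col 0.7 [259.8, 322.1, 288.4, 383.8] [356.8  87.1] [ 26.5 107.1] 76.0
top col 0.62 [372.8, 239.4, 403.2, 297.2] [ 527.9 -127.5] [108.5  27.4] 16.4Traceback (most recent call last):
  File "<stdin>", line 16, in <module>
  File "h.py", line 8, in onz
    o,d=ray(c,px);return o+d*(z-o[2])/d[2]
        ~~~^^^^^^
  File "h.py", line 4, in ray
    p=camera_params(c);K=np.array([[p["fx"],0,p["cx"]],[0,p["fy"],p["cy"]],[0,0,1]])
ValueError: time passes only in moves, steps and waits
```

```bash
python3 - <<'E'
s=open('h.py').read().replace("def ray(","import functools\nfrom cell import camera_params as _cp\n@functools.lru_cache\ndef camera_params(c): return _cp(c)\ndef ray(",1)
open('h.py','w').write(s)
E
cat > m2.py <<'E'
from h import *
im=snapshot("top"); hsv=cv2.cvtColor(im,cv2.COLOR_RGB2HSV)
_m=cv2.inRange(hsv,(105,120,60),(130,255,255)); v,u=np.nonzero(_m[235:270,270:305]); print("bluehex",onz("top",(u.mean()+270,v.mean()+235),.02),len(u))
gray=im.min(2)
def rect(x0,y0,x1,y1,z,name):
    m=np.zeros_like(gray); m[y0:y1,x0:x1]=gray[y0:y1,x0:x1]>150
    n,l,st,_=cv2.connectedComponentsWithStats(m); i=1+st[1:,4].argmax()
    P=np.array([onz("top",(a,b),z)[:2] for b,a in np.argwhere(l==i)]); rc=cv2.minAreaRect(P.astype(np.float32)*1000); print(name,np.round(rc[0],1),np.round(rc[1],1),rc[2]); print(np.round(cv2.boxPoints(rc)).tolist())
rect(435,220,515,345,.01,"plate"); rect(60,230,235,375,.054,"valve")
a=cv2.resize(im[225:340,435:515],None,fx=5,fy=5,interpolation=cv2.INTER_CUBIC)
b=cv2.resize(im[235:350,265:345],None,fx=5,fy=5,interpolation=cv2.INTER_CUBIC)
cv2.imwrite("pics/c1.png",np.hstack([a,b])[:,:,::-1])
snapshot("scene")
for r in masks_of("scene","column"):
    v,u=np.nonzero(r["pixels"])
    if len(u)<50: continue
    P=np.array([onz("scene",(a,b),.02)[:2] for a,b in zip(u,v)]); rc=cv2.minAreaRect(P.astype(np.float32)*1000)
    print("scene col",round(r["confidence"],2),np.round(rc[0],1),np.round(rc[1],1),round(rc[2],1))
E
python3 m2.py
```

```text
bluehex [0.54762597 0.07491978 0.02      ] 281
plate [ 490.9 -293.3] [ 79.3 108.2] 78.06251525878906
[[430.0, -321.0], [536.0, -343.0], [552.0, -266.0], [446.0, -243.0]]
valve [451.1 316.6] [251.8 201.1] 75.73336791992188
[[323.0, 219.0], [518.0, 170.0], [580.0, 414.0], [385.0, 463.0]]
scene col 0.96 [499.7  24.8] [195.6  40.2] 46.7
scene col 0.71 [ 531. -126.] [121.7  24.5] 16.3
scene col 0.65 [360.2  91.2] [ 29.1 116.4] 76.6
```

View pics/c1.png

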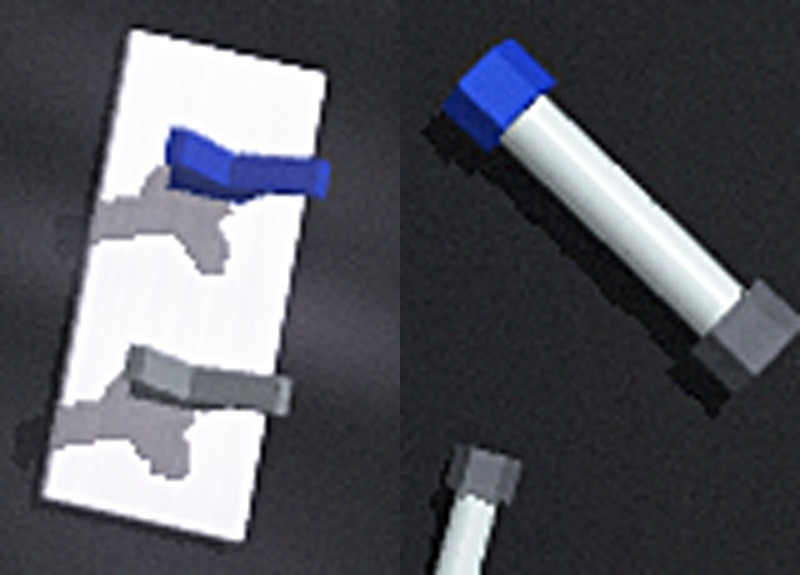

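```bash
python3 - <<'E'
from h import *
P=np.array([onz("top",p,.01)[:2]*1000 for p in[(461.0,230.6),(499.8,239.0),(483.4,332.8),(443.0,324.0)]])
print(P.round(1)); print(P.mean(0), [np.linalg.norm(P[i]-P[i-1]).round(1) for i in range(4)])
d=(P[0]+P[1]-P[2]-P[3]); print("yaw",np.arctan2(d[1],d[0]))
E
python3 -m pendant '[[[40,60,0,0,0,0.17],[40,60,0,0,0,0.18],[30,60,0,0,0,0.18],[30,60,0,0,0,0.18],[20,60,0,0,0,0.18],[20,60,0,0,0,0.18],[0,60,0,0,0,0.18],[0,60,0,0,0,0.18],[0,60,0,0,0,0.18],[0,60,0,0,0,0.18],[0,60,0,0,0,0.18],[0,60,0,0,0,0.18],[0,60,0,0,0,0.18],[0,60,0,0,0,0.18],[-10,30,0,0,0,0.18]]]' 55 25
```

```text
[[ 601.4 -276. ]
 [ 586.2 -353.6]
 [ 400.8 -315.7]
 [ 416.3 -237. ]]
[ 501.181476   -295.59041767] [np.float64(189.1), np.float64(79.1), np.float64(189.2), np.float64(80.3)]
yaw -0.20480138693429567
time: 3.48
eef_pos: [0.4149, 0.2966, 0.2345]
orientation: [[0.063, -0.998, 0.006], [-0.998, -0.063, 0.013], [-0.012, -0.007, -1.0]]
wrist_force: [0.8, -0.6, 0.5]
opening: 0.0472
```

```bash
python3 -m pendant '[[[-7,14,0,0.01,0.005,-0.1],[0,0,-30,0,0,0],[0,0,-25,0,0,0],[0,0,0,0,0,0]]]'; python3 - <<'E'
from h import *
im=snapshot("scene"); e=observe()["eef_pos"]; print(e)
a=cv2.resize(im[160:360,370:530],None,fx=3.5,fy=3.5,interpolation=cv2.INTER_CUBIC)
for P,c in((e,(255,0,0)),((.409,.311,.124),(0,255,0)),((.409,.311,.09),(0,255,0)),((.499,.308,.07),(255,0,255))):
    q=(proj("scene",P)[0]-[370,160])*3.5; cv2.circle(a,tuple(int(v) for v in q),3,c,-1)
cv2.imwrite("pics/k1.png",a[:,:,::-1])
E
```

```text
time: 3.98
eef_pos: [0.407, 0.3149, 0.1789]
orientation: [[-0.033, -0.999, 0.005], [-0.999, 0.033, 0.025], [-0.025, -0.004, -1.0]]
wrist_force: [-0.1, -0.4, 0.7]
opening: 0.0472
[0.4076785  0.31550004 0.18023685]
```

View pics/k1.png

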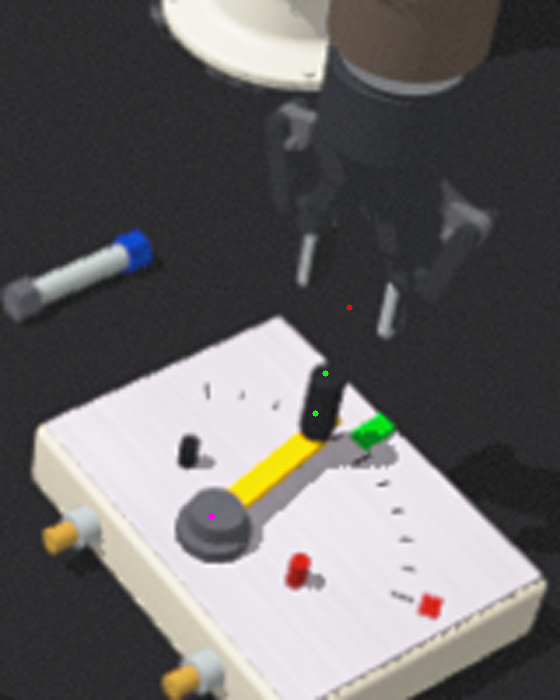

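```bash
python3 -m pendant '[[[1,-3,-30,-0.025,0.005,0],[0,0,-30,0,0,0],[0,0,-30,0,0,0],[0,0,-6,0,0,0],[0,0,0,0,0,0]]]'; python3 -m pendant '[[[0,0,0,0,0,0],[0,0,0,0,0,0],[0,0,0,0,0,0],[0,0,0,0,0,0],[0,0,0,0,0,0]]]' 15 25
```

```text
time: 4.65
eef_pos: [0.4135, 0.3169, 0.0904]
orientation: [[-0.031, -0.999, 0.013], [-0.999, 0.032, 0.013], [-0.014, -0.013, -1.0]]
wrist_force: [0.4, 0.6, 0.1]
opening: 0.0468
time: 5.28
eef_pos: [0.4138, 0.3168, 0.0924]
orientation: [[-0.032, -0.999, 0.014], [-0.999, 0.032, 0.014], [-0.015, -0.014, -1.0]]
wrist_force: [0.6, -0.3, -1.8]
opening: 0.0215
```

```bash
python3 -m pendant '[[[1.5,10,-2,-0.01,0.01,-0.11],[2.5,10,-2,0,0,-0.11],[3.7,9.5,-2,0,0,-0.11],[4.6,9,-1,0,0,-0.11],[5.5,8,-1,0,0,-0.11]]]'
```

```text
time: 5.9
eef_pos: [0.4311, 0.3613, 0.0922]
orientation: [[-0.564, -0.825, 0.005], [-0.825, 0.564, -0.004], [0.001, -0.006, -1.0]]
wrist_force: [-2.0, -3.7, 3.0]
opening: 0.0211
```

```bash
python3 -m pendant '[[[6.5,7.8,0,0,0,-0.11],[7.2,6.9,0,0,0,-0.11],[7.9,6.2,0,0,0,-0.11],[8.5,5.3,0,0,0,-0.11],[9.0,4.2,0,0,0,-0.11],[5,2,0,0,0,0]]]'; python3 - <<'E'
from h import *
im=snapshot("scene"); 
a=cv2.resize(im[210:370,380:540],None,fx=3.5,fy=3.5,interpolation=cv2.INTER_CUBIC)
cv2.imwrite("pics/k2.png",a[:,:,::-1])
E
```

```text
time: 6.65
eef_pos: [0.4682, 0.3882, 0.0919]
orientation: [[-0.92, -0.39, -0.017], [-0.39, 0.921, -0.019], [0.023, -0.011, -1.0]]
wrist_force: [-25.6, -2.1, 15.1]
opening: 0.0208
```

View pics/k2.png

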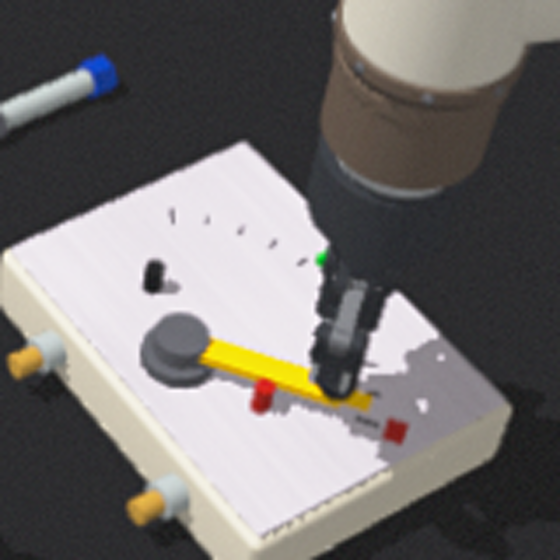

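The lever bar lies against the red post at crop position (262,395), and the 25 N reaction agrees. I'll hold briefly, then let go and rise.

```bash
python3 -m pendant '[[[1,0.5,0,0,0,0],[0,0,0,0,0,0],[0,0,0,0,0,0]]]'; python3 -m pendant '[[[0,0,0,0,0,0],[0,0,0,0,0,0],[0,0,0,0,0,0],[0,0,0,0,0,0],[0,0,30,0.02,-0.02,0],[0,0,40,0,0,0],[0,0,40,0,0,0]]]' 55; python3 - <<'E'
from h import *
im=snapshot("scene"); hsv=cv2.cvtColor(im,cv2.COLOR_RGB2HSV)
m=cv2.inRange(hsv,(20,120,100),(33,255,255)); m[:210]=0;m[370:]=0;m[:,:420]=0;m[:,520:]=0
v,u=np.nonzero(m);P=np.array([onz("scene",p,.072)[:2] for p in zip(u,v)]); d=np.linalg.svd(P-P.mean(0))[2][0]; print(P.mean(0),len(u),np.arctan2(d[1],d[0])%np.pi)
for r in landmark_of("scene","lever_knob")[:1]: k=onz("scene",r["pixel"],.104); print(k,np.arctan2(k[1]-.308,k[0]-.499))
E
```

```text
time: 7.08
eef_pos: [0.4677, 0.3882, 0.0922]
orientation: [[-0.92, -0.391, -0.018], [-0.391, 0.92, -0.02], [0.024, -0.011, -1.0]]
wrist_force: [-2.2, -1.7, -1.2]
opening: 0.0212
time: 7.95
eef_pos: [0.4679, 0.3885, 0.2024]
orientation: [[-0.92, -0.392, 0.001], [-0.392, 0.92, -0.002], [0.0, -0.002, -1.0]]
wrist_force: [1.2, 0.2, 0.3]
opening: 0.0468
[0.48866892 0.36154153] 346 2.9575007844041385
[0.46220711 0.38814319 0.104     ] 2.0011831988865776
```

```bash
python3 -m pendant '[[[4,-46,0,0,0,-0.145],[4,-46,0,0,0,-0.145],[4,-46,-10,0,0,-0.145],[4,-46,-15,0,0,-0.145],[4,-46,-15,0,0,-0.145],[4,-46,-15,0,0,-0.145],[4,-46,-15,0,0,-0.145],[4,-46,-10,0,0,-0.145],[0,0,0,0,0,0]]]' 75; python3 - <<'E'
from h import *
im=snapshot("top"); hsv=cv2.cvtColor(im,cv2.COLOR_RGB2HSV)
m=cv2.inRange(hsv,(20,120,120),(33,255,255)); m[:262]=0;m[350:]=0;m[:,:70]=0;m[:,185:]=0
v,u=np.nonzero(m);P=np.array([onz("top",p,.074)[:2] for p in zip(u,v)]); d=np.linalg.svd(P-P.mean(0))[2][0]; print(P.mean(0),len(u),np.arctan2(d[1],d[0])%np.pi)
c=P.mean(0);print(np.arctan2(c[1]-.308,c[0]-.499))
for r in landmark_of("top","lever_knob")[:2]: k=onz("top",r["pixel"],.104); print(r["confidence"],k,np.arctan2(k[1]-.308,k[0]-.499))
e=observe();print(e["eef_pos"])
a=cv2.resize(im[235:370,70:235],None,fx=4,fy=4,interpolation=cv2.INTER_CUBIC); cv2.imwrite("pics/k3.png",a[:,:,::-1])
E
```

```text
time: 9.18
eef_pos: [0.5005, 0.0129, 0.1237]
orientation: [[-0.701, 0.713, 0.012], [0.713, 0.701, -0.006], [-0.013, 0.004, -1.0]]
wrist_force: [0.8, -0.4, 0.9]
opening: 0.0638
[0.47950162 0.35528765] 332 1.952958607925198
1.9618913985278883
0.83 [0.46721165 0.39752535 0.104     ] 1.9119864877245147
[0.50157357 0.01510792 0.12472051]
```

View pics/k3.png

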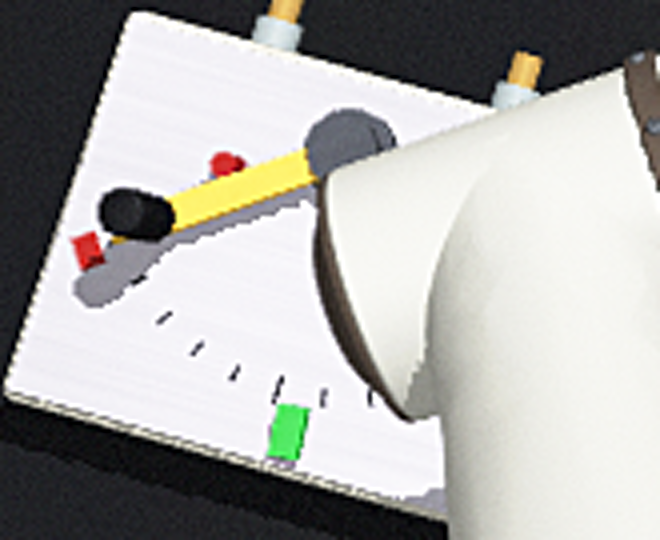

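The bar runs at 1.953 rad against an expected 1.945 and touches the red post, so the lever is closed. Next is the column.

```bash
python3 -m pendant '[[[-1,10,-25,0.006,0.012,0.034],[0,0,-30,0,0,0],[0,0,-25,0,0,0],[0,0,-10,0,0,0],[0,0,0,0,0,0]]]'
```

```text
time: 9.9
eef_pos: [0.5041, 0.0318, 0.0354]
orientation: [[-0.737, 0.676, 0.012], [0.676, 0.737, 0.004], [-0.006, 0.011, -1.0]]
wrist_force: [-0.3, -0.6, -0.3]
opening: 0.0642
```

```bash
python3 -m pendant '[[[-4,-7,-10,0.0,0.01,-0.02],[0,0,-15,0,0,0],[0,0,-5,0,0,0],[0,0,0,0,0,0]]]'; python3 - <<'E'
from h import *
for c in("top","scene"):
    im=snapshot(c)
    e=observe()["eef_pos"];q=proj(c,e)[0]
    u,v=(int(t) for t in q); w=50
    a=cv2.resize(im[v-w:v+w,u-w:u+w],(400,400),interpolation=cv2.INTER_CUBIC); cv2.circle(a,(200,200),3,(255,0,0),-1)
    b=a if c=="top" else np.hstack([b,a])
cv2.imwrite("pics/g1.png",b[:,:,::-1]); print(e)
E
```

```text
time: 10.4
eef_pos: [0.5016, 0.025, 0.0068]
orientation: [[-0.723, 0.691, 0.007], [0.691, 0.723, 0.006], [-0.001, 0.009, -1.0]]
wrist_force: [0.5, -0.2, 0.4]
opening: 0.0642
[0.50186883 0.02514692 0.00711392]
```

View pics/g1.png

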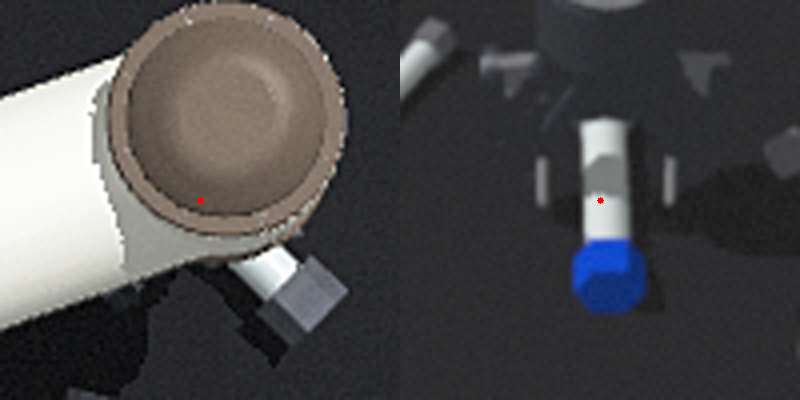

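The fingers straddle the tube and are centred on it (crop columns 541 and 669, tube at 605). I'll close now.

```bash
python3 -m pendant '[[[0,0,-2,0,0,0],[0,0,0,0,0,0],[0,0,0,0,0,0],[0,0,0,0,0,0],[0,0,0,0,0,0],[0,0,0,0,0,0]]]' 10 60;  python3 -m pendant '[[[0,0,10,0,0,0],[0,0,20,0,0,0],[0,0,30,0,0,0],[0,0,40,0,0,0],[0,0,30,0,0,0],[0,0,0,0,0,0]]]'
```

```text
time: 11.25
eef_pos: [0.5024, 0.0254, 0.0061]
orientation: [[-0.723, 0.691, 0.01], [0.691, 0.723, 0.007], [-0.002, 0.012, -1.0]]
wrist_force: [-0.7, 0.4, 0.5]
opening: 0.0226
time: 12.0
eef_pos: [0.4967, 0.0239, 0.1372]
orientation: [[-0.72, 0.694, -0.002], [0.694, 0.72, 0.005], [0.005, 0.003, -1.0]]
wrist_force: [-0.2, 1.0, -5.0]
opening: 0.0231
```

```bash
python3 -m pendant '[[[1,-30,0,0,0,-0.12],[1,-46,0,0,0,-0.15],[1,-46,0,0,0,-0.15],[1,-46,0,0,0,-0.15],[1,-46,0,0,0,-0.15],[1,-46,0,0,0,-0.15],[1,-46,0,0,0,-0.14],[0,-10,0,0,0,0],[0,0,0,0,0,0],[0,0,0,0,0,0]]]'; python3 - <<'E'
from h import *
e=observe();R=np.array(e["orientation"]);p=np.array(e["eef_pos"]);print(p,R.round(3).tolist(),"yaw",np.arctan2(R[1,1],R[0,1]))
im=snapshot("scene"); a=cv2.resize(im[90:230,150:350],(800,560),interpolation=cv2.INTER_CUBIC)
def dot(P,c):
    q=(proj("scene",P)[0]-[150,90])*4;cv2.circle(a,tuple(int(t) for t in q),3,c,-1)
cen=p-R[:,1]*.0018+np.array([0,0,.011])
for s in(-.08,0,.08): dot(cen+R[:,1]*s,(255,0,0))
x=np.array([np.cos(-.205),np.sin(-.205),0]);S=np.array([.5012,-.2956,.06])
for s in(-.049,-.035,.035,.049): dot(S+x*s,(0,255,0))
cv2.imwrite("pics/p1.png",a[:,:,::-1])
E
```

```text
time: 13.25
eef_pos: [0.4897, -0.2971, 0.1161]
orientation: [[0.24, 0.97, -0.026], [0.971, -0.239, 0.025], [0.018, -0.031, -0.999]]
wrist_force: [0.2, -0.2, -5.4]
opening: 0.0229
[ 0.48974115 -0.29708969  0.11611823] [[0.24, 0.97, -0.026], [0.971, -0.239, 0.025], [0.018, -0.031, -0.999]] yaw -0.2419226600453632
```

View pics/p1.png

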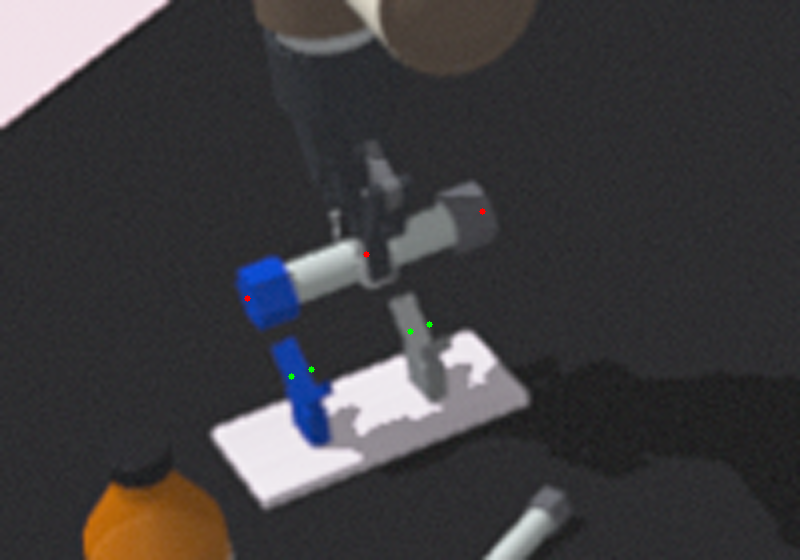

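```bash
python3 -m pendant '[[[7,1,0,-0.025,-0.026,0.037],[6,0,0,0,0,0],[0,0,-15,0,0,0],[0,0,-15,0,0,0],[0,0,0,0,0,0],[0,0,0,0,0,0]]]'; python3 - <<'E'
from h import *
e=observe();R=np.array(e["orientation"]);p=np.array(e["eef_pos"]);print(p,R.round(3).tolist(),"yaw",np.arctan2(R[1,1],R[0,1]))
E
```

```text
time: 14.05
eef_pos: [0.503, -0.2924, 0.0833]
orientation: [[0.199, 0.98, -0.003], [0.98, -0.199, 0.001], [0.0, -0.003, -1.0]]
wrist_force: [-0.1, -1.3, -4.1]
opening: 0.0228
[ 0.50302007 -0.2924014   0.08327522] [[0.199, 0.98, -0.003], [0.98, -0.199, 0.001], [0.0, -0.003, -1.0]] yaw -0.20019510935843177
```

```bash
python3 -m pendant '[[[0,-3.5,-8,0,0,-0.004],[0,0,-10,0,0,0],[0,0,-6,0,0,0],[0,0,0,0,0,0],[0,0,0,0,0,0]]]'
```

```text
time: 14.68
eef_pos: [0.5032, -0.2967, 0.0579]
orientation: [[0.204, 0.979, -0.002], [0.979, -0.204, 0.001], [0.0, -0.002, -1.0]]
wrist_force: [-0.3, -0.1, -4.6]
opening: 0.0228
```

```bash
python3 -m pendant '[[[0,0.5,-4,0,0,0],[0,0,-3,0,0,0],[0,0,0,0,0,0],[0,0,0,0,0,0]]]'; python3 -m pendant '[[[0,0,-2,0,0,0],[0,0,0,0,0,0]]]'
```

```text
time: 15.18
eef_pos: [0.5036, -0.2962, 0.051]
orientation: [[0.203, 0.979, -0.001], [0.979, -0.203, 0.0], [-0.0, -0.001, -1.0]]
wrist_force: [-1.2, -0.3, -4.8]
opening: 0.0229
time: 15.42
eef_pos: [0.504, -0.2967, 0.0499]
orientation: [[0.203, 0.979, 0.001], [0.979, -0.203, -0.001], [-0.001, 0.001, -1.0]]
wrist_force: [-0.4, -0.2, -3.9]
opening: 0.0231
```

```bash
python3 -m pendant '[[[0,0,-2,0,0,0],[0,0,0,0,0,0]]]'; python3 -m pendant '[[[0,0,-2,0,0,0],[0,0,0,0,0,0]]]'
```

```text
time: 15.68
eef_pos: [0.5043, -0.2972, 0.0493]
orientation: [[0.203, 0.979, 0.002], [0.979, -0.203, -0.002], [-0.001, 0.002, -1.0]]
wrist_force: [-0.7, -1.6, -4.2]
opening: 0.0226
time: 15.92
eef_pos: [0.5043, -0.2973, 0.0493]
orientation: [[0.203, 0.979, 0.002], [0.979, -0.203, -0.002], [-0.002, 0.002, -1.0]]
wrist_force: [-0.8, -1.3, -3.7]
opening: 0.0232
```

```bash
python3 -m pendant '[[[-0.5,0.5,-4,0,0,0],[0,0,0,0,0,0]]]'; python3 -m pendant '[[[-0.5,0.5,-3,0,0,0],[0,0,0,0,0,0]]]'
```

```text
time: 16.18
eef_pos: [0.5046, -0.2974, 0.0494]
orientation: [[0.202, 0.979, 0.003], [0.979, -0.201, -0.005], [-0.004, 0.004, -1.0]]
wrist_force: [-0.2, 0.3, -5.4]
opening: 0.023
time: 16.42
eef_pos: [0.5049, -0.2975, 0.0493]
orientation: [[0.201, 0.98, 0.005], [0.98, -0.201, -0.006], [-0.005, 0.006, -1.0]]
wrist_force: [-1.2, -0.2, -2.9]
opening: 0.0226
```

```bash
python3 -m pendant '[[[0,0,-3,0.006,0.005,0]]]'; python3 - <<'E'
from h import *
e=observe();R=np.array(e["orientation"]);p=np.array(e["eef_pos"]);print(p)
im=snapshot("scene"); a=cv2.resize(im[110:230,160:330],(800,565),interpolation=cv2.INTER_CUBIC)
cv2.imwrite("pics/p2.png",a[:,:,::-1])
E
```

```text
time: 16.55
eef_pos: [0.5049, -0.2975, 0.0489]
orientation: [[0.199, 0.98, -0.001], [0.98, -0.199, -0.001], [-0.001, -0.001, -1.0]]
wrist_force: [-9.9, 8.5, 30.2]
opening: 0.0228
[ 0.50489166 -0.29750235  0.04893569]
```

View pics/p2.png

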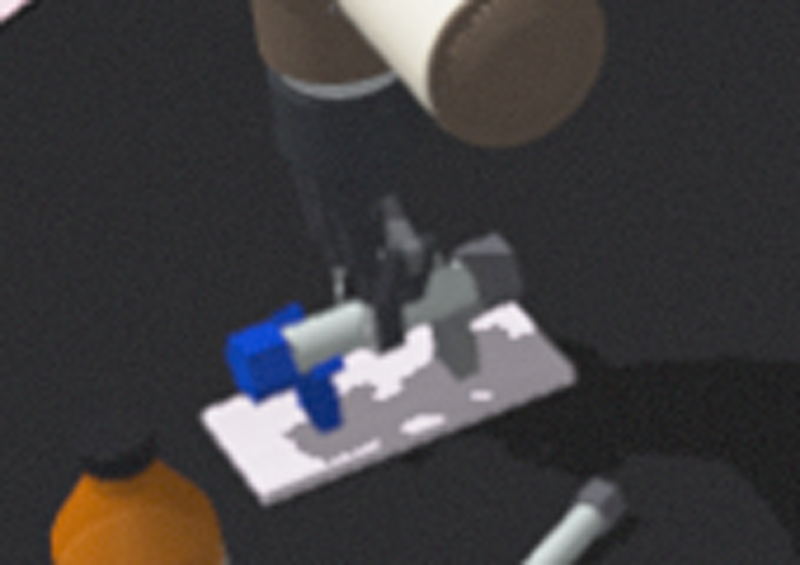

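The column is resting in both V blocks with its hexagons outside them, at the predicted height and with 30 N upward reaction. I'll release and rise.

```bash
python3 -m pendant '[[[0,0,0,0,0,0],[0,0,0,0,0,0]]]' - 20; python3 -m pendant '[[[0,0,0,0,0,0],[0,0,0,0,0,0],[0,0,0,0,0,0],[0,0,0,0,0,0]]]' 60;python3 -m pendant '[[[0,0,20,0,0,0],[0,0,40,0,0,0],[0,0,40,0,0,0],[0,0,40,0,0,0],[-10,40,40,0,0,0.16],[-15,60,0,0,0,0.16],[-15,60,0,0,0,0.16],[0,0,0,0,0,0]]]'; python3 - <<'E'
from h import *
for c in("top","scene"):
    im=snapshot(c)
    for r in masks_of(c,"column"):
        v,u=np.nonzero(r["pixels"])
        if len(u)<50: continue
        P=np.array([onz(c,(a,b),.06)[:2] for a,b in zip(u,v)]); rc=cv2.minAreaRect(P.astype(np.float32)*1000)
        print(c,round(r["confidence"],2),np.round(rc[0],1),np.round(rc[1],1),round(rc[2],1))
    if c=="top": a=cv2.resize(im[225:340,435:515],None,fx=5,fy=5,interpolation=cv2.INTER_CUBIC); cv2.imwrite("pics/p3.png",a[:,:,::-1])
E
```

```text
time: 16.85
eef_pos: [0.5049, -0.2975, 0.0493]
orientation: [[0.2, 0.98, -0.001], [0.98, -0.2, -0.001], [-0.001, -0.001, -1.0]]
wrist_force: [-2.9, 1.1, 2.6]
opening: 0.0229
time: 17.35
eef_pos: [0.5067, -0.2976, 0.0479]
orientation: [[0.198, 0.98, 0.001], [0.98, -0.198, -0.001], [-0.001, 0.001, -1.0]]
wrist_force: [-1.8, 0.4, -0.0]
opening: 0.0513
time: 18.35
eef_pos: [0.4653, -0.1334, 0.2328]
orientation: [[-0.291, 0.957, 0.004], [0.957, 0.291, -0.002], [-0.003, 0.004, -1.0]]
wrist_force: [0.2, -0.6, 0.3]
opening: 0.0514
top 0.78 [356.6  85.6] [ 23.8 101. ] 75.5
top 0.75 [ 433.9 -282.9] [24.1 40.1] 1.0
top 0.68 [ 421.2 -274.8] [47.8 98. ] 12.4
scene 0.92 [396.  113.1] [ 28.9 109.7] 79.5
scene 0.83 [558.7 -91.2] [117.1  25.3] 16.3
scene 0.69 [ 502.4 -295.7] [ 61.1 174. ] 78.1
```

View pics/p3.png

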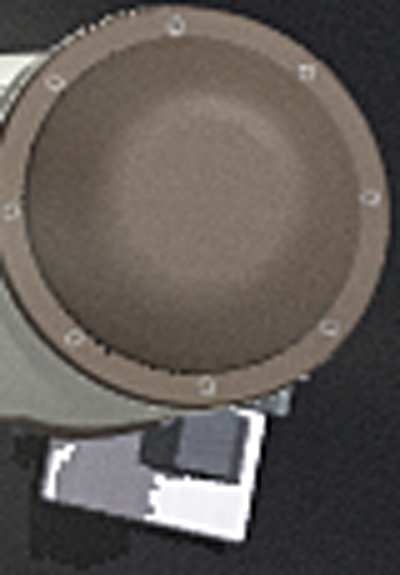

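```bash
python3 -m pendant '[[[0,47,0,0,0,0.15],[0,47,0,0,0,0.15],[0,47,0,0,0,0.15],[0,47,0,0,0,0.15],[0,47,0,0,0,0.15],[0,47,0,0,0,0.15],[0,47,0,0,0,0.15],[0,47,0,0,0,0.15],[0,47,0,0,0,0.15],[0,47,0,0,0,0.15],[0,47,0,0,0,0.15],[0,0,0,0,0,0]]]' 55 25; python3 - <<'E'
from h import *
e=observe();R=np.array(e["orientation"]);print("yaw",np.arctan2(R[1,0],R[0,0]))
im=snapshot("top")
a=cv2.resize(im[215:345,430:530],None,fx=5,fy=5,interpolation=cv2.INTER_CUBIC)
x=np.array([np.cos(-.205),np.sin(-.205),0]);S=np.array([.5012,-.2956,.06])
for s in(-.08,0,.08):
    q=(proj("top",S+x*s)[0]-[430,215]+.5)*5;cv2.circle(a,tuple(int(t) for t in q),3,(255,0,0),-1)
cv2.imwrite("pics/p4.png",a[:,:,::-1])
m=masks_of("top","column")
for r in m:
    v,u=np.nonzero(r["pixels"])
    if len(u)<50: continue
    P=np.array([onz("top",(i,j),.065)[:2] for i,j in zip(u,v)]); rc=cv2.minAreaRect(P.astype(np.float32)*1000)
    print(round(r["confidence"],2),np.round(rc[0],1),np.round(rc[1],1),round(rc[2],1))
E
```

```text
time: 20.05
eef_pos: [0.477, 0.3829, 0.224]
orientation: [[-0.928, -0.373, 0.002], [-0.373, 0.928, -0.007], [0.001, -0.008, -1.0]]
wrist_force: [-1.4, -0.4, -0.4]
opening: 0.047
yaw -2.7594891830742045
0.77 [ 505.  -295.9] [ 36.9 164. ] 77.7
0.62 [ 523.2 -121.5] [103.   23.8] 16.2
0.58 [357.8  85.8] [ 24.7 102.4] 75.7
```

View pics/p4.png

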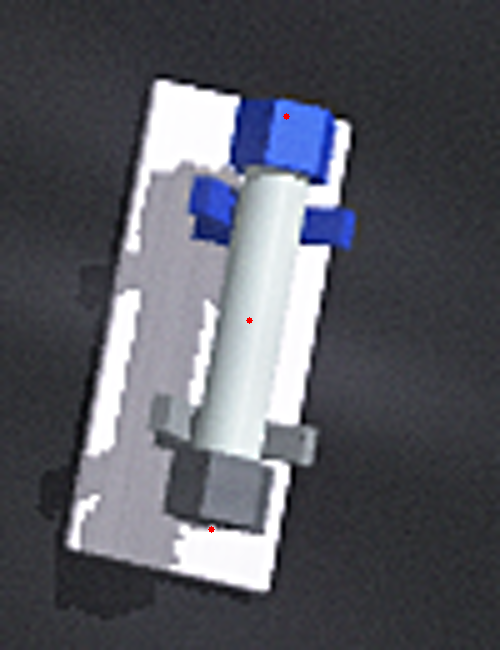

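```bash
cat > fit.py <<'E'
from h import *
from scipy.optimize import minimize
def part(r,n,x0,x1,roll=0):
    a=np.arange(n)*2*np.pi/n+roll
    return np.array([[x,r*np.cos(t),r*np.sin(t)] for x in(x0,x1) for t in a])
R6=.017/np.cos(np.pi/6)
def sil(c,p,f=4):
    x,y,z,yaw,pit=p; cy,sy,cp,sp=np.cos(yaw),np.sin(yaw),np.cos(pit),np.sin(pit)
    R=np.array([[cy*cp,-sy,-cy*sp],[sy*cp,cy,-sy*sp],[sp,0,cp]])
    m=np.zeros((480*f,640*f),np.uint8)
    for q in(part(R6,6,-.08,-.055,np.pi/6*ROLL),part(.0125,24,-.055,.055),part(R6,6,.055,.08,np.pi/6*ROLL)):
        u=proj(c,q@R.T+[x,y,z]); h=cv2.convexHull(((u+.5)*f).astype(np.int32)); cv2.fillConvexPoly(m,h,1)
    return cv2.resize(m.astype(np.float32),(640,480),interpolation=cv2.INTER_AREA)
M={}
for c in("top","scene"):
    snapshot(c); seat=proj(c,[.5012,-.2956,.06])[0]
    for r in masks_of(c,"column"):
        v,u=np.nonzero(r["pixels"])
        if len(u)>50 and np.hypot(u.mean()-seat[0],v.mean()-seat[1])<15 and c not in M: M[c]=r["pixels"]; print(c,r["confidence"],len(u))
def loss(p):
    s=0
    for c,m in M.items():
        a=sil(c,p); s+=1-np.minimum(a,m).sum()/np.maximum(a,m).sum()
    return s
for ROLL in(0,1):
    x0=np.array([.503,-.296,.06,-.205,0])
    sx=np.vstack([x0]+[x0+np.eye(5)[i]*d for i,d in enumerate([.006,.006,.006,.06,.06])])
    r=minimize(loss,x0,method="Nelder-Mead",options=dict(initial_simplex=sx,maxiter=250)); print(ROLL,r.x.round(4),r.fun)
E
python3 fit.py
```

```text
top 0.59 1456
scene 0.88 714
0 [ 0.5031 -0.2959  0.061  -0.2142 -0.0055] 0.1522006392478943
1 [ 0.5036 -0.2962  0.061  -0.2148 -0.0114] 0.15164750814437866
```

The silhouette fit over both cameras puts the column at z 61 mm with pitch about 0.01 rad, 2 mm from its seat, so it is seated. Next I grip the lever's knob.

```bash
python3 -m pendant '[[[-9,5,-30,0.007,0,0],[0,0,-30,0,0,0],[0,0,0,0,0,0]]]';
```

```text
time: 20.72
eef_pos: [0.4684, 0.3824, 0.1671]
orientation: [[-0.931, -0.366, 0.006], [-0.366, 0.931, 0.004], [-0.007, 0.002, -1.0]]
wrist_force: [-0.2, -0.1, 0.2]
opening: 0.047
```

```bash
python3 -m pendant '[[[-1,5,-25,-0.004,0.005,0],[0,0,-25,0,0,0],[0,0,-18,0,0,0],[0,0,-5,0,0,0],[0,0,0,0,0,0]]]';
```

```text
time: 21.35
eef_pos: [0.4722, 0.3891, 0.1019]
orientation: [[-0.931, -0.364, 0.012], [-0.364, 0.931, 0.011], [-0.015, 0.006, -1.0]]
wrist_force: [0.8, 0.6, 0.1]
opening: 0.0469
```

```bash
python3 -m pendant '[[[-5,0,-10,0,0.01,0],[0,0,0,0,0,0]]]'; python3 -m pendant '[[[0,0,0,0,0,0],[0,0,0,0,0,0],[0,0,0,0,0,0],[0,0,0,0,0,0],[0,0,0,0,0,0]]]' 15 25
```

```text
time: 21.6
eef_pos: [0.4676, 0.3897, 0.0933]
orientation: [[-0.931, -0.364, 0.003], [-0.364, 0.931, 0.013], [-0.008, 0.011, -1.0]]
wrist_force: [-0.9, 0.2, 0.1]
opening: 0.0471
time: 22.22
eef_pos: [0.4674, 0.3898, 0.0939]
orientation: [[-0.931, -0.364, 0.003], [-0.364, 0.931, 0.013], [-0.008, 0.011, -1.0]]
wrist_force: [0.1, 0.1, 0.8]
opening: 0.0209
```

```bash
python3 -m pendant '[[[-9,-4,0,-0.01,0,0.11],[-8.5,-5.1,0,0,0,0.11],[-7.9,-6,0,0,0,0.11],[-7.2,-6.7,0,0,0,0.11],[-6.5,-7.6,0,0,0,0.11],[0,0,0,0,0,0]]]'; python3 -m pendant '[[[-5.5,-8.1,0,0,0,0.11],[-4.6,-8.7,0,0,0,0.11],[-3.7,-9.2,0,0,0,0.11],[0,0,0,0,0,0]]]'
```

```text
time: 22.98
eef_pos: [0.429, 0.3603, 0.0939]
orientation: [[-0.594, -0.804, 0.002], [-0.804, 0.594, 0.007], [-0.007, 0.003, -1.0]]
wrist_force: [-1.1, -2.3, 0.4]
opening: 0.0213
time: 23.48
eef_pos: [0.4162, 0.335, 0.0939]
orientation: [[-0.301, -0.954, -0.0], [-0.953, 0.301, 0.008], [-0.008, 0.003, -1.0]]
wrist_force: [-1.9, -2.0, 1.9]
opening: 0.0216
```

```bash
python3 -m pendant '[[[-2,-6.5,0,0,0,0.07],[-1.2,-6.5,0,0,0,0.07],[0,0,0,0,0,0]]]'; python3 - <<'E'
from h import *
e=observe()["eef_pos"]; print(e,np.arctan2(e[1]-.308,e[0]-.499))
im=snapshot("scene"); hsv=cv2.cvtColor(im,cv2.COLOR_RGB2HSV)
def pts(lo,hi,z):
    m=cv2.inRange(hsv,lo,hi); m[:250]=0;m[345:]=0;m[:,:420]=0;m[:,510:]=0
    v,u=np.nonzero(m); return np.array([onz("scene",p,z)[:2] for p in zip(u,v)])
Y=pts((20,120,120),(33,255,255),.074);G=pts((45,100,50),(75,255,255),.06)
d=np.linalg.svd(Y-Y.mean(0))[2][0];d*=-np.sign(d[0]);print("Y",Y.mean(0),len(Y),np.arctan2(d[1],d[0]))
g=G.mean(0);print("G",g,len(G))
for pv in((.499,.308),(.5019,.3084),(.4966,.3084)): print(pv,np.arctan2(g[1]-pv[1],g[0]-pv[0]),np.arctan2(Y.mean(0)[1]-pv[1],Y.mean(0)[0]-pv[0]))
E
```

```text
time: 23.85
eef_pos: [0.4134, 0.3237, 0.0939]
orientation: [[-0.17, -0.985, -0.002], [-0.985, 0.17, 0.009], [-0.009, 0.003, -1.0]]
wrist_force: [-0.3, -2.4, 1.7]
opening: 0.0214
[0.41342128 0.32372936 0.09387934] 2.95982151608971
Y [0.44859903 0.31927435] 234 2.9669520834873055
G [0.36980167 0.33256439] 47
(0.499, 0.308) 2.9537059225658595 2.9215225502284836
(0.5019, 0.3084) 2.960665765078554 2.9403368430163415
(0.4966, 0.3084) 2.9532773576388003 2.9188088185092425
```

```bash
python3 -m pendant '[[[0,0,0,0,0,0],[0,0,0,0,0,0],[0,0,0,0,0,0],[0,0,0,0,0,0],[0,0,20,0,0,0],[0,0,40,0,0,0],[0,0,40,0,0,0],[0,0,40,0,0,0]]]' 55;  python3 -m pendant '[[[5,-60,0,0,0,0],[5,-60,0,0,0,0],[5,-60,0,0,0,0],[5,-60,0,0,0,0],[0,-60,0,0,0,0],[0,0,0,0,0,0]]]'; cat > chk.py <<'E'
from h import *
for c,box in(("top",(90,262,185,352)),("scene",(420,250,510,345))):
    im=snapshot(c); hsv=cv2.cvtColor(im,cv2.COLOR_RGB2HSV)
    def pts(lo,hi,z):
        m=cv2.inRange(hsv,lo,hi); k=np.zeros_like(m);x0,y0,x1,y1=box;k[y0:y1,x0:x1]=m[y0:y1,x0:x1]
        v,u=np.nonzero(k); return np.array([onz(c,p,z)[:2] for p in zip(u,v)])
    Y=pts((20,120,120),(33,255,255),.074);G=pts((45,100,50),(75,255,255),.061)
    d=np.linalg.svd(Y-Y.mean(0))[2][0];d*=-np.sign(d[0]);y=Y.mean(0);g=G.mean(0)
    print(c,"Y",y,len(Y),"dir",np.arctan2(d[1],d[0]),"G",g,len(G),"from pivot: bar",np.arctan2(y[1]-.308,y[0]-.499),"mark",np.arctan2(g[1]-.308,g[0]-.499),"bar centroid->mark",np.arctan2(*(g-y)[::-1]))
    if c=="top": cv2.imwrite("pics/f1.png",cv2.resize(im[235:370,70:235],None,fx=4,fy=4,interpolation=cv2.INTER_CUBIC)[:,:,::-1])
E
python3 chk.py
```

```text
time: 24.9
eef_pos: [0.4133, 0.3243, 0.2346]
orientation: [[-0.174, -0.985, -0.004], [-0.985, 0.174, 0.006], [-0.005, 0.005, -1.0]]
wrist_force: [0.3, 0.4, 0.3]
opening: 0.0469
time: 25.65
eef_pos: [0.4345, 0.0184, 0.2399]
orientation: [[-0.172, -0.985, 0.008], [-0.985, 0.172, 0.015], [-0.016, -0.005, -1.0]]
wrist_force: [0.0, 1.1, 0.2]
opening: 0.0466chk.py:8: RuntimeWarning: Mean of empty slice.
  d=np.linalg.svd(Y-Y.mean(0))[2][0];d*=-np.sign(d[0]);y=Y.mean(0);g=G.mean(0)
  ret = ret.dtype.type(ret / rcount)
Traceback (most recent call last):
  File "chk.py", line 9, in <module>
    print(c,"Y",y,len(Y),"dir",np.arctan2(d[1],d[0]),"G",g,len(G),"from pivot: bar",np.arctan2(y[1]-.308,y[0]-.499),"mark",np.arctan2(g[1]-.308,g[0]-.499),"bar centroid->mark",np.arctan2(*(g-y)[::-1]))
                                                                                                                                      ~^^^
IndexError: invalid index to scalar variable.
```

```bash
python3 -m pendant '[[[0,-60,10,0,0,0],[0,-60,10,0,0,0],[0,-60,0,0,0,0],[-5,-60,0,0,0,0],[-5,-60,0,0,0,0],[-5,-60,0,0,0,0],[-10,-60,0,0,0,0],[-10,-60,0,0,0,0],[0,0,0,0,0,0]]]'; python3 chk.py; python3 fit.py
```

```text
time: 26.82
eef_pos: [0.4082, -0.465, 0.2598]
orientation: [[-0.146, -0.989, 0.015], [-0.989, 0.146, 0.015], [-0.017, -0.012, -1.0]]
wrist_force: [1.1, 0.5, -0.4]
opening: 0.047
top Y [0.44663564 0.31725708] 368 dir 2.977540857040178 G [0.37131685 0.32925155] 108 from pivot: bar 2.9666183561898443 mark 2.9766647666060426 bar centroid->mark 2.9836693737231217
scene Y [0.44716416 0.31967912] 241 dir 2.958167196877773 G [0.36989391 0.33043016] 71 from pivot: bar 2.919983341949201 mark 2.9695753360843677 bar centroid->mark 3.003344713224516
top 0.87 1452
scene 0.58 672
0 [ 0.5032 -0.2962  0.0607 -0.1958  0.0112] 0.19734668731689453
1 [ 0.5031 -0.2961  0.0614 -0.1975  0.0112] 0.18751776218414307
```

View pics/f1.png

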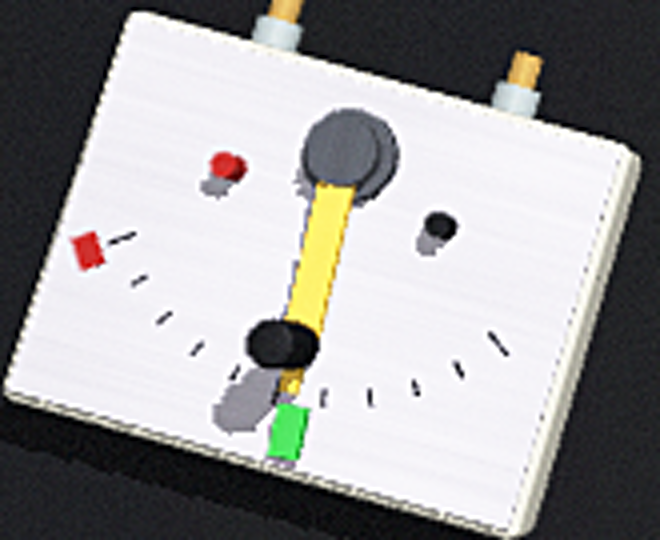

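The nose at crop position (291,385) points straight at the green tab (289,430). The bar direction is 2.98 rad and the mark direction is 2.98 rad, and the column is still seated, so I'm handing in.

```bash
python3 -c "
from cell import *
print(close_job())"
```

```text
the job is handed in; nothing more can be done
None
```

I closed the lever against its red stop, laid the steel column in the V blocks and released it, then opened the lever to the green mark and let go. I handed the job in at about 27 s of robot time; no verdict was reported.

**Closed lever:** the bar lay against the red post in the top picture, at 1.95 rad against an expected 1.945 rad. The stop pushed back with about 25 N. The lever stayed closed until the column was placed.

**Column:** before releasing it I felt about 30 N of upward reaction at the expected height. After release, a fit over both cameras put its centre about 2 mm from the seat, 61 mm high against 60 mm, and parallel within about 0.015 rad. The blue end is at the blue block.

**Lever at the mark:** from the top camera the bar is within about 0.01 rad of the mark. The scene camera's readings scatter more, giving a difference of 0.01 to 0.05 rad, still inside the 0.07 rad limit.

**Checks that disagreed or were not made:**
- A rough single-view look at the placed column suggested it was 4 to 6 mm towards the blue block; the fit gave 2 mm. Both are inside the 10 mm limit.
- I did not measure the bottles and the spanner again at the end. The arm never went near them.

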